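Shut the sample chamber's spring-latched door

ROBOT

A 7-joint arm with a two-finger parallel gripper is mounted at the origin on the work surface. World frame = base frame: x ahead of the robot, y to its left, z up, the work surface at z = 0. Lengths are in m, angles in degrees, forces in N, time in s.
With the tool pointing down it reaches from about 0.425 to 0.975 m from the base axis. Payload 16.7 kg.
Tool frame: the origin (TCP) lies on the centre line of the jaws, within the pads' length; the fingertips stand 11 mm ahead of it and the grasp point (between the pads) lies 8 mm behind it; y points along the fingers, x is the direction in which the jaws open and shut, and the axes are right-handed (so a half turn about y gives the same grasp; the last joint's range is limited). The gripper opens to 85 mm and grips with 20 to 120 N. Pads are 22 mm wide; open, the fingers measure 114 mm over their backs; the gripper's body (76 mm by 85 mm) begins 54 mm behind the grasp point. The pads swing forward as they close: fully open they stand 13 mm farther back than shut.
Start: joints at [67.924, 24.414, 4.234, 92.017, -1.954, 63.644, -3.845], TCP at [0.158, -0.656, 0.242] pointing down, gripper open.
Joint ranges: [-163.25, 163.25], [-28.42, 122.38], [-70.27, 78.77], [12.13, 141.07], [-58.53, 238.53], [9.26, 117.41], [-156.51, 156.51]. Speed limits (degrees/s): [108.29, 108.29, 136.94, 136.94, 172.46, 172.46, 172.46].

INTERFACE

Orientations are given as [roll, pitch, yaw] about the fixed x, y, z axes, in that order (R = Rz(yaw) Ry(pitch) Rx(roll)).
In Python, from bench import arm gives the robot as it stands. The module is installed in compiled form; this text tells all that it offers.
- The arm moves only by the tool drive_tool, never from a script. Its argument "moves" is a list of rows, each an object of numbers: "dx", "dy", "dz": the shift along the tool's x, y, z in units of 25 mm (1.0 is 25 mm); "rx", "ry", "rz": the turn, a rotation vector about the tool's x, y, z in rad; "grip": the opening, from 0 (shut) to 1 (fully open). In form: [{"dx": .., "dy": .., "dz": .., "rx": .., "ry": .., "rz": .., "grip": ..}, ...]. A call has 1 to 5 rows; each row is the pose to reach, as a shift and turn from the pose commanded when the call began, along the tool's axes at that moment; what a row does not reach only later rows make up. A row lasts 1/12 s, in which the tool goes at most 41.7 mm and 7.16 degrees, less where a joint would pass 70% of its speed; a pose out of reach is approached as far as the arm can. A call with a gripper value outside its range is refused whole. The fingers move at their own pace and stop on an object; "newtons" is the grip in N (left out, the last holds). Time passes only in rows, so rows that repeat a pose let the fingers close. It gives the time, the measured TCP pose, the force and the opening at its end, in the units of the state.
- arm.observe(): the state, without advancing time (a new reading comes with each control period).
- arm.read_camera(name): name is "scene" or "top"; returns (picture, depth): 420x560x3 uint8, blue, green, red; 420x560 float32, m along the optical axis (not along the pixel's ray), 0 where there is no reading.
- arm.camera_info(name): a dict with "mtx" (3x3 intrinsics, pixels), "rvec" (rotation vector, rad) and "tvec" (3), from world to camera coordinates, as OpenCV has them. Camera axes: x right, y down, z forward; pixel columns grow to the right and rows downward; lengths in m; the calibration is good to about 2 mm. A picture is of the moment at which its call begins. camera_info takes no time and is no camera call.
- arm.hand_in(): hands the job in, once; it reports no verdict.
The state is a dict: "time_s": time; "qpos": joint angles; "qvel": joint speeds; "joint_efforts": joint torques, N m; "tool_pos": TCP position; "tcp_rot": TCP orientation; "wrist_force": force on the tool from outside, world axes, zero at the start; "moment": the same for the moment, N m; "finger_gap": finger opening in m.
Only numpy, scipy, OpenCV 4.12 (cv2) and the standard library are available. Lean on these libraries where they do the work, as an engineer would, in place of code of your own. Each camera call takes 0.05 s, during which the arm holds its last target.

TASK

The door of the sample chamber on the optical table has been left standing open. Swing it shut without slamming it, then push it home, without forcing it, until its sprung latch tongue has ridden over the roller of the strike and snapped in behind it, so that the door stays shut against its rubber seal when you let go. Leave the other things on the table as they stand.

Things in the scene. Friction and masses are not known exactly. Their poses are not given: they have to be found in the camera images.
- chamber: Fixed cream box, 200 mm deep (x), 210 wide (y), 160 high; low handle on its roof. Origin: centre of its underside. -x points out of its front (doorway). Door hinge axis at x = -100, y = -85 mm. On its +y side a bracket, the strike, holds an upright 16 mm roller at x = -162 to -145, y = 95, z = 105 mm and a stop; it is adjusted in or out, so the latching angle varies (-0.02 to 0.07 rad).
- door: Cream door leaf, 160 mm wide, 132 high (22 to 154 mm above the table), 14 thick. Origin: on its upright hinge axis, at table height. +y runs along the leaf to the latch edge, -x points out of its outside face (x = -21 mm), z up. Shut: axes parallel to the chamber's (within 0.07 rad). Open: turned counterclockwise from above, 0.75 to 1.3 rad at the start. Slightly stiff: stays where left.
- handle (a point): Middle of the upright black bar handle on the door's outside: 10 mm thick, 45 to 135 mm above the table, its axis 29 mm off the outside face (x = -50, y = 50, z = 90 mm in the door's frame).
- latch_face (a point): Centre of the flat outside of the dark latch case on the door (x = -43, y = 128, z = 105 mm in its frame); case 60 mm wide, 70 high, 22 thick: a good place to push. 7 to 17 N here drives the tongue onto the roller (more nearer the hinge), then 1 to 8 N for some 8 mm until it snaps in; stop earlier and it does not hold. 1 to 2 mm further comes the strike's hard stop. Over 35 N is forcing it.
- tongue_tip (a point): Outer corner of the steel latch tongue (38 mm high) at the tip of its flat outside back, 26 mm past the leaf's latch edge when sprung out (x = -41, y = 186, z = 105 mm in the door's frame). Inner side sloped; sprung out, it can be pressed back 18 mm towards the hinge (-y). While crossing the roller it is pressed back some 13 mm; snapped in behind it, it is out again.
- lens_mount: Bystander: round black lens mount on a steel post and a 70 x 50 mm base, 125 mm high. Origin: centre of the underside.
- lens_tube: Bystander: upright black tube, 50 mm in diameter, 75 mm high. Origin: centre of the underside.
- meter_box: Bystander: dark instrument box 120 x 80 x 45 mm with a knob on top. Origin: centre of the underside.

How it is judged:
By the outcome, as a careful person would: the job done as asked, in the order asked, and still so for the second after the job is handed in, with the robot touching nothing.
It also fails if it takes over 58 s, if anything falls off the work surface, if the arm or the gripper's body presses on something with over 40 N, if the wrist force passes 120 N, or if a joint passes its speed limit or range.

## Working session

There is one attempt and no reset: what is moved stays moved. The work goes in short steps, Python scripts to look and compute and a tool call to move; the robot and the scene stay as the last step left them, time stands still between calls to the robot, and variables do not carry over. Pictures are saved under pics/ and viewed, and the job is handed in when it is done.

Besides the shell and the picture viewer there is one more tool, called after "Call:" as name(argument=value, ...) on one line, values as JSON. drive_tool: Moves the arm, as the interface text tells. Its arguments: {"type":"object","properties":{"moves":{"type":"array"},"newtons":{"type":"number"}},"required":["moves"]}

```bash
mkdir -p pics
python3 - <<'E'
from bench import arm
import cv2,numpy as np
s=arm.observe()
print(s)
for n in("scene","top"):
    p,d=arm.read_camera(n); cv2.imwrite(f"pics/{n}0.png",p); np.save(f"{n}0.npy",d)
    i=arm.camera_info(n); print(n,i)
    R=cv2.Rodrigues(np.array(i['rvec']))[0]; print(-R.T@np.array(i['tvec']).ravel())
E
```

```text
{'time_s': 0.0, 'qpos': array([67.92412643, 24.45173045,  4.23097874, 92.05306464, -1.9552498 ,
       63.64499091, -3.84668939]), 'qvel': array([-0.04311062,  0.00267285,  0.00556668, -0.05596755, -0.05033421,
        0.09337596,  0.02659468]), 'joint_efforts': array([ 1.46493807e-03, -9.49829006e+01,  3.76215175e+00, -4.63517618e+01,
        1.93476991e-02,  9.98783915e-03, -3.27900113e-05]), 'tool_pos': array([ 0.15757772, -0.65592488,  0.24157985]), 'tcp_rot': array([-9.00044274e+01,  7.75085518e-02, -7.64941617e+01]), 'wrist_force': array([ 0.61092024,  0.20340493, -0.58947184]), 'moment': array([-0.04665036,  0.02252935,  0.02759755]), 'finger_gap': 0.08548772335669824}
scene {'mtx': array([[426.00496526,   0.        , 283.73008785],
       [  0.        , 426.00496526, 211.61820391],
       [  0.        ,   0.        ,   1.        ]]), 'rvec': array([ 1.11432824, -2.7789904 ,  0.42526322]), 'tvec': array([0.41236934, 0.32640913, 0.98411445])}
[0.30522524 0.27085555 1.0385314 ]
top {'mtx': array([[391.14242673,   0.        , 283.43107932],
       [  0.        , 391.14242673, 200.59809734],
       [  0.        ,   0.        ,   1.        ]]), 'rvec': array([ 2.16030718, -2.16857227,  0.16345548]), 'tvec': array([0.04306926, 0.53563805, 0.78759409])}
[0.42983195 0.05882084 0.84903012]
```

View pics/scene0.png

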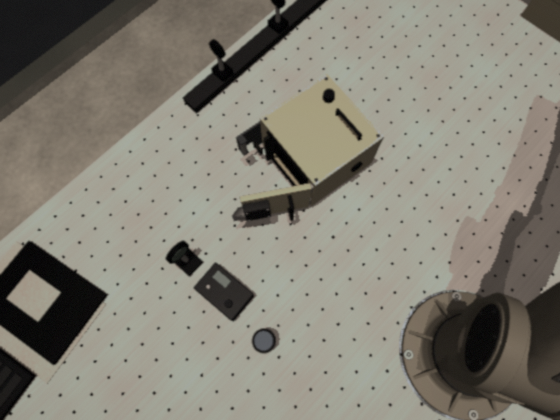

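View pics/top0.png

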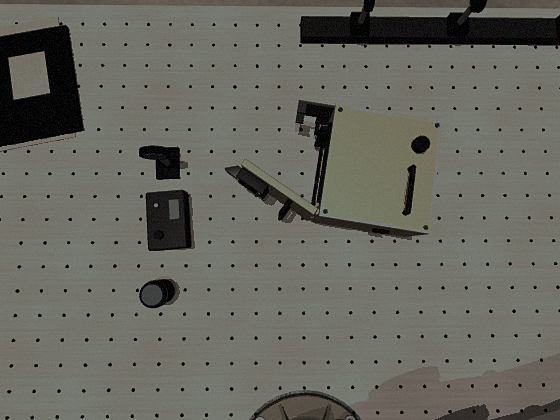

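The scene view shows the cream chamber at about (320,130), with the door open at (275,200). The meter box (225,290), lens mount (185,258) and lens tube (263,340) are on the side the door faces. In the top view the roof spans (325..440, 105..235), the door runs from its hinge at (318,213) to its tongue at (228,170), and the strike is at (310,115).

```bash
cat > h.py <<'E'
import cv2,numpy as np
from bench import arm
def cam(n):
    i=arm.camera_info(n); R=cv2.Rodrigues(np.array(i['rvec']))[0]; t=np.array(i['tvec']).ravel(); return i['mtx'],R,t
def cloud(n,d):
    K,R,t=cam(n); v,u=np.mgrid[:d.shape[0],:d.shape[1]]
    P=np.stack([(u-K[0,2])/K[0,0]*d,(v-K[1,2])/K[1,1]*d,d],-1)
    return (P-t)@R
def ray(n,u,v,z):
    K,R,t=cam(n); c=-R.T@t; r=R.T@np.array([(u-K[0,2])/K[0,0],(v-K[1,2])/K[1,1],1]); return c+r*(z-c[2])/r[2]
def proj(n,P):
    K,R,t=cam(n); p=(np.atleast_2d(P)@R.T+t)@K.T; return p[:,:2]/p[:,2:]
E
python3 - <<'E'
from h import *
for n in("scene","top"):
    d=np.load(f"{n}0.npy"); W=cloud(n,d); ok=d>0
    p=cv2.imread(f"pics/{n}0.png").astype(int)
    m=ok&(abs(W[...,2]-.16)<.006)
    # biggest comp
    k,l,st,_=cv2.connectedComponentsWithStats(m.astype(np.uint8)); j=1+np.argmax(st[1:,4]); 
    P=W[l==j]; print(n,"roof",P.mean(0),st[j]); 
    r=cv2.minAreaRect(P[:,:2].astype(np.float32)*1000); print(r,cv2.boxPoints(r))
    # table height check
    print("table z",np.median(W[...,2][ok&(abs(W[...,2])<.02)]))
    # objects above table
    m=ok&(W[...,2]>.02)&(W[...,2]<.3)
    k,l,st,ce=cv2.connectedComponentsWithStats(m.astype(np.uint8))
    for j in range(1,k):
        if st[j,4]>60:
            P=W[l==j]; print(j,st[j],P.min(0).round(3),P.max(0).round(3),np.median(P,0).round(3))
E
```

```text
scene roof [ 0.57681358 -0.12738451  0.15925387] [ 260   74  124  112 6926]
((580.2752075195312, -130.70750427246094), (208.4270477294922, 212.0430145263672), 80.38115692138672) [[ 458.3309   -215.74045 ]
 [ 667.3928   -251.17136 ]
 [ 702.2195    -45.67456 ]
 [ 493.1576    -10.243652]]
table z -0.000565066969706074
1 [ 182    0  138  110 3218] [ 0.902 -0.502  0.02 ] [0.958 0.001 0.157] [ 0.925 -0.214  0.03 ]
3 [523   0  37  35 800] [ 0.328 -0.896  0.02 ] [ 0.451 -0.883  0.108] [ 0.395 -0.89   0.051]
4 [  232    74   152   147 11698] [ 0.46 -0.25  0.02] [0.717 0.154 0.185] [ 0.563 -0.086  0.158]
5 [165 240  24  24 353] [0.614 0.264 0.021] [0.631 0.323 0.128] [0.618 0.294 0.109]
6 [ 193  262   61   59 1817] [0.433 0.24  0.02 ] [0.557 0.327 0.059] [0.494 0.283 0.044]
7 [ 413  293  146  127 5409] [-0.111 -0.07   0.02 ] [0.115 0.114 0.3  ] [0.066 0.053 0.186]
8 [251 328  25  26 494] [0.322 0.271 0.052] [0.376 0.322 0.081] [0.348 0.296 0.074]
15 [  0 361  24  46 402] [0.667 0.722 0.02 ] [0.748 0.794 0.028] [0.694 0.751 0.022]
top roof [ 0.57801142 -0.12871233  0.16100732] [  317   104   126   130 12378]
((580.78662109375, -131.04251098632812), (207.9252166748047, 211.3451690673828), 80.4869155883789) [[ 459.38507 -216.11061]
 [ 667.8238  -251.04022]
 [ 702.1882   -45.97441]
 [ 493.74945  -11.0448 ]]
table z 0.001052668634357756
1 [ 301    0  259   42 6492] [ 0.904 -0.592  0.02 ] [ 0.958 -0.     0.152] [ 0.925 -0.296  0.032]
2 [  225   100   218   137 16789] [ 0.46  -0.249  0.02 ] [0.715 0.154 0.186] [ 0.571 -0.107  0.161]
3 [139 146  32  19 422] [0.614 0.264 0.02 ] [0.631 0.322 0.129] [0.619 0.29  0.112]
4 [ 146  190   44   61 2412] [0.434 0.238 0.02 ] [0.558 0.325 0.059] [0.495 0.28  0.046]
5 [139 280  34  28 736] [0.324 0.269 0.02 ] [0.376 0.321 0.081] [0.351 0.289 0.076]
```

Run:
```python
import cv2
a=cv2.imread("pics/top0.png")[90:250,210:450]; a=cv2.convertScaleAbs(a,alpha=1.7); cv2.imwrite("pics/top0z.png",cv2.resize(a,None,fx=3.3,fy=3.3,interpolation=2))
a=cv2.imread("pics/scene0.png")[70:240,220:400]; a=cv2.convertScaleAbs(a,alpha=1.3);cv2.imwrite("pics/scene0z.png",cv2.resize(a,None,fx=3.5,fy=3.5,interpolation=2))
```

```text
(no output)
```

View pics/top0z.png

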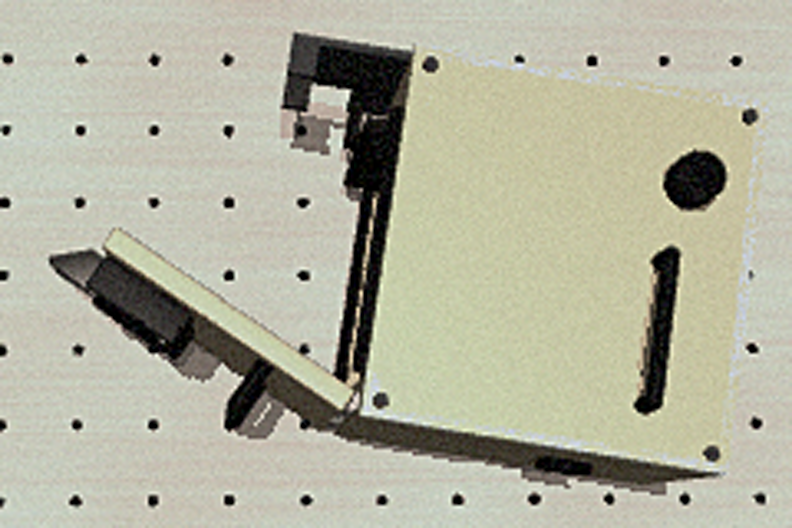

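View pics/scene0z.png

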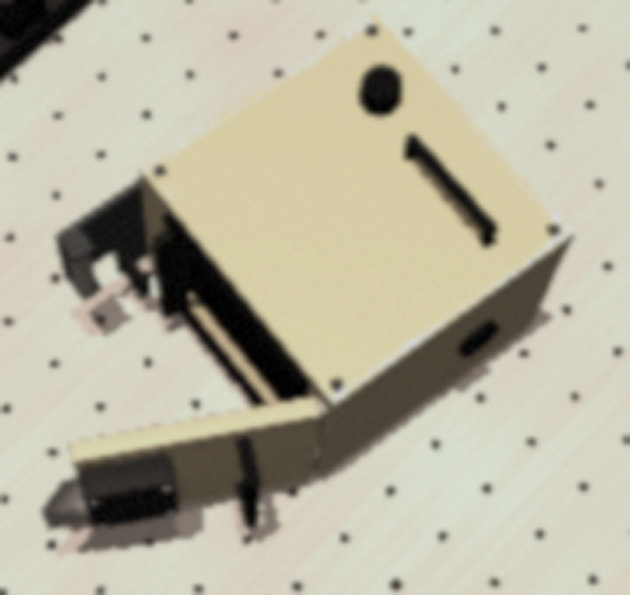

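Top view zoom: the roof corners are clear, the leaf's top face is a thin cream strip running from the hinge to the latch edge, and the case and tongue are beyond it. Next I'll fit the edges with lines.

Run:
```python
from h import *
for n in("scene","top"):
    d=np.load(f"{n}0.npy"); W=cloud(n,d); p=cv2.imread(f"pics/{n}0.png")
    hsv=cv2.cvtColor(p,cv2.COLOR_BGR2HSV)
    yaw=np.deg2rad(-99.6); ex=np.array([np.cos(yaw),np.sin(yaw)]); ey=np.array([-ex[1],ex[0]])
    cream=(hsv[...,1]>45)&(hsv[...,0]>18)&(hsv[...,0]<36)&(d>0)
    m=cream&(W[...,2]>.15)&(W[...,2]<.17)
    # rays onto z=.16 plane
    v,u=np.nonzero(m); K,R,t=cam(n); c=-R.T@t
    r=np.stack([(u-K[0,2])/K[0,0],(v-K[1,2])/K[1,1],np.ones(len(u))],1)@R
    P=c+r*((.16-c[2])/r[:,2])[:,None]
    q=P[:,:2]-[.577,-.128]; a=q@ex; b=q@ey
    def edge(s,o,lo,hi,sign):
        pts=[]
        for x in np.arange(lo,hi,.004):
            k=(abs(s-x)<.002)
            if k.sum()>5: pts.append((x,sign*(sign*o[k]).max()))
        pts=np.array(pts); f=np.polyfit(pts[:,0],pts[:,1],1); rs=pts[:,1]-np.polyval(f,pts[:,0])
        k=abs(rs)<.003; f=np.polyfit(pts[k,0],pts[k,1],1); return f.round(4),np.std(pts[k,1]-np.polyval(f,pts[k,0])).round(4),k.mean()
    print(n,m.sum()); print("front",edge(b,a,-.05,.09,-1)); print("back",edge(b,a,-.09,.09,1)); print("-y",edge(a,b,-.08,.08,-1)); print("+y",edge(a,b,-.08,.08,1))
    # door leaf top: points at z~.154 (ray plane), in front of chamber
    P=c+r*((.154-c[2])/r[:,2])[:,None]; q=P[:,:2]-[.577,-.128]; a=q@ex; b=q@ey
    k=(a<-.112); 
    L=P[k][:,:2].astype(np.float32); print("doorpts",k.sum(),L.min(0),L.max(0), W[v[k],u[k],2].mean())
    if len(L): print(cv2.fitLine(L*1000,cv2.DIST_HUBER,0,.1,.1).ravel(), cv2.minAreaRect(L*1000))
```

```text
scene 6944
front (array([ 1.2064, -0.1536]), np.float64(0.0), np.float64(0.05714285714285714))
back (array([0.029 , 0.1019]), np.float64(0.0012), np.float64(0.9777777777777777))
-y (array([-1.0987, -0.0483]), np.float64(0.0), np.float64(0.025))
+y (array([-0.12  ,  0.1052]), np.float64(0.0008), np.float64(0.15))
doorpts 367 [-0.00117358 -0.00228739] [0.5923019  0.11913189] 0.1532358305830048
[  0.5952606   0.8035327 547.3714     56.316948 ] ((298.8183288574219, 43.577674865722656), (594.107421875, 116.89372253417969), 3.392638683319092)
top 6253
front (array([ 0.693 , -0.1326]), np.float64(0.0), np.float64(0.05714285714285714))
back (array([0.0051, 0.1018]), np.float64(0.002), np.float64(0.6444444444444445))
-y (array([-0.0751, -0.0948]), np.float64(0.0017), np.float64(0.45))
+y (array([0.0415, 0.1069]), np.float64(0.0013), np.float64(0.7))
doorpts 156 [ 0.50315416 -0.00399951] [0.5964714  0.11834168] 0.154348992033745
[  0.54850245   0.8361489  543.1944      42.65014   ] ((549.8543701171875, 57.07842254638672), (147.47171020507812, 14.398159980773926), 55.02116775512695)<stdin>:19: RankWarning: Polyfit may be poorly conditioned
```

Run:
```python
from h import *
yaw=np.deg2rad(-99.6); ex=np.array([np.cos(yaw),np.sin(yaw)]); ey=np.array([-ex[1],ex[0]])
def edge(s,o,lo,hi,sign):
    pts=[]
    for x in np.arange(lo,hi,.004):
        k=(abs(s-x)<.002)
        if k.sum()>5: pts.append((x,sign*(sign*o[k]).max()))
    pts=np.array(pts); k=np.ones(len(pts),bool)
    for _ in range(6):
        f=np.polyfit(pts[k,0],pts[k,1],1); rs=abs(pts[:,1]-np.polyval(f,pts[:,0])); k=rs<=max(.002,1.5*np.median(rs))
    return f.round(4),rs[k].mean().round(4),k.mean().round(2)
for n in("scene","top"):
    d=np.load(f"{n}0.npy"); W=cloud(n,d)
    m=((d>0)&(W[...,2]>.148)&(W[...,2]<.172)).astype(np.uint8)
    k_,l,st,_=cv2.connectedComponentsWithStats(m); m=l==1+np.argmax(st[1:,4])
    v,u=np.nonzero(m); K,R,t=cam(n); c=-R.T@t
    r=np.stack([(u-K[0,2])/K[0,0],(v-K[1,2])/K[1,1],np.ones(len(u))],1)@R
    P=c+r*((.16-c[2])/r[:,2])[:,None]
    q=P[:,:2]-[.577,-.128]; a=q@ex; b=q@ey
    print(n,"front",edge(b,a,-.05,.09,-1)); print("back",edge(b,a,-.09,.09,1)); print("-y",edge(a,b,-.08,.08,-1)); print("+y",edge(a,b,-.08,.08,1))
    # door: leaf top
    m=((d>0)&(W[...,2]>.146)&(W[...,2]<.162)).astype(np.uint8)
    q=W[...,:2]-[.577,-.128]; m=(m>0)&(q@ex<-.112)&(q@ex>-.30)&(abs(q@ey)<.14)
    m=cv2.morphologyEx(m.astype(np.uint8),cv2.MORPH_CLOSE,np.ones((3,3)))
    k_,l,st,_=cv2.connectedComponentsWithStats(m); m=l==1+np.argmax(st[1:,4])
    v,u=np.nonzero(m); r=np.stack([(u-K[0,2])/K[0,0],(v-K[1,2])/K[1,1],np.ones(len(u))],1)@R
    P=(c+r*((.154-c[2])/r[:,2])[:,None])[:,:2].astype(np.float32)*1000
    print("door",len(P),cv2.fitLine(P,cv2.DIST_HUBER,0,.1,.1).ravel(), cv2.minAreaRect(P), cv2.boxPoints(cv2.minAreaRect(P)).round(1).tolist())
```

```text
scene front (array([ 0.0023, -0.1037]), np.float64(0.0004), np.float64(0.86))
back (array([-0.002 ,  0.1045]), np.float64(0.0005), np.float64(1.0))
-y (array([ 0.0039, -0.1036]), np.float64(0.0005), np.float64(1.0))
+y (array([0.0031, 0.1076]), np.float64(0.0005), np.float64(1.0))
door 448 [  0.5758705   0.8175409 548.6082     58.399128 ] ((548.2396850585938, 57.65534210205078), (147.94961547851562, 15.992090225219727), 54.96624755859375) [[499.20001220703125, 1.7000000476837158], [512.2999877929688, -7.5], [597.2999877929688, 113.5999984741211], [584.2000122070312, 122.80000305175781]]
top front (array([-0.0015, -0.1017]), np.float64(0.0004), np.float64(0.8))
back (array([-0.0015,  0.1054]), np.float64(0.0004), np.float64(1.0))
-y (array([ 0.0022, -0.1017]), np.float64(0.0004), np.float64(1.0))
+y (array([0.0023, 0.1089]), np.float64(0.0004), np.float64(1.0))
door 664 [  0.57666785   0.8169787  549.71893     56.883064  ] ((549.36376953125, 56.525169372558594), (148.94192504882812, 14.966327667236328), 55.04225540161133) [[500.6000061035156, -0.20000000298023224], [512.7999877929688, -8.800000190734863], [598.2000122070312, 113.30000305175781], [585.9000244140625, 121.80000305175781]]
```

```bash
cat >> h.py <<'E'
def to(x,y,z,yaw,cur=None):
    s=arm.observe(); p=s['tool_pos']; psi=np.deg2rad(s['tcp_rot'][2])
    if cur is not None: p=np.array(cur[:3]); psi=np.deg2rad(cur[3])
    D=np.array([x,y,z])-p; X=np.array([np.cos(psi),np.sin(psi),0]); Z=np.array([-np.sin(psi),np.cos(psi),0])
    dy=(yaw-np.rad2deg(psi)+180)%360-180
    print("t",round(s['time_s'],2),"pos",p.round(4),"rot",s['tcp_rot'].round(2),"F",s['wrist_force'].round(2))
    print("dx %.3f dy %.3f dz %.3f ry %.4f"%(D@X/.025,-D[2]/.025,D@Z/.025,-np.deg2rad(dy)))
HINGE=np.array([.5115,-.019])
def at(th,off,py=.125,z=.106,**k):
    """tool beside latch face; th = opening angle rad, off = tool centre to face, m"""
    a=np.deg2rad(-99.5)+th; ex=np.array([np.cos(a),np.sin(a)]); ey=np.array([-ex[1],ex[0]])
    P=HINGE+ex*(-.043-off)+ey*py; print("target",P.round(4),"yaw",np.rad2deg(a)+90); to(P[0],P[1],z,np.rad2deg(a)+90,**k)
E
python3 - <<'E'
from h import *
to(.42,-.36,.28,-40)
to(.42,-.36,.28,0)
# strike region heights
for n in("scene","top"):
    d=np.load(f"{n}0.npy"); W=cloud(n,d); q=W[...,:2]-[.5796,-.1296]; a=np.deg2rad(-99.5)
    ex=np.array([np.cos(a),np.sin(a)]); ey=np.array([-ex[1],ex[0]]); A=q@ex;B=q@ey
    m=(d>0)&(A<-.105)&(A>-.2)&(B>.06)&(B<.14)&(W[...,2]>.05)
    print(n,m.sum(),A[m].min(),A[m].max(),B[m].min(),B[m].max(),np.percentile(W[...,2][m],[5,50,95]), A[m&(W[...,2]>.08)].min())
E
```

```text
t 0.1 pos [ 0.1576 -0.656   0.2417] rot [-9.000e+01  7.000e-02 -7.649e+01] F [ 0.26  0.71 -0.85]
dx -9.060 dy -1.534 dz 12.972 ry -0.6369
t 0.1 pos [ 0.1576 -0.656   0.2417] rot [-9.000e+01  7.000e-02 -7.649e+01] F [ 0.26  0.71 -0.85]
dx -9.060 dy -1.534 dz 12.972 ry -1.3350
scene 464 -0.16418668517042037 -0.10520542046432313 0.060109621994076365 0.11204067955526062 [0.05570681 0.10951434 0.13894716] -0.16418668517042037
top 598 -0.16367389725349485 -0.10508142366615982 0.06002805344851962 0.11202534690850585 [0.05726774 0.11458775 0.13991101] -0.16367389725349485
```

Call:
drive_tool(moves=[{"dx":-1.6,"dy":-1.5,"dz":2.2,"ry":-0.1,"grip":0},{"dx":-2.6,"dy":-1.5,"dz":3.6,"ry":-0.2,"grip":0},{"dx":-3.6,"dy":-1.5,"dz":5,"ry":-0.3,"grip":0},{"dx":-4.5,"dy":-1.5,"dz":6.4,"ry":-0.4,"grip":0},{"dx":-4.5,"dy":-1.5,"dz":6.4,"ry":-0.4,"grip":0}], newtons=40)

```text
$.moves[0]: bad value
```

```bash
python3 -c "
from h import *
print(arm.observe()['qpos'].round(1))
to(.44,-.32,.28,-20)"
```

```text
[67.9 24.4  4.2 92.  -2.  63.6 -3.8]
t 0.1 pos [ 0.1576 -0.656   0.2417] rot [-9.000e+01  7.000e-02 -7.649e+01] F [ 0.26  0.71 -0.85]
dx -10.429 dy -1.534 dz 14.123 ry -0.9860
```

Call:
drive_tool(moves=[{"dx":-0.9,"dy":-0.5,"dz":1.2,"rx":0,"ry":-0.1,"rz":0,"grip":0},{"dx":-1.8,"dy":-1.0,"dz":2.4,"rx":0,"ry":-0.2,"rz":0,"grip":0},{"dx":-2.7,"dy":-1.5,"dz":3.6,"rx":0,"ry":-0.3,"rz":0,"grip":0},{"dx":-3.6,"dy":-1.5,"dz":5.0,"rx":0,"ry":-0.4,"rz":0,"grip":0},{"dx":-4.5,"dy":-1.5,"dz":6.2,"rx":0,"ry":-0.5,"rz":0,"grip":0}], newtons=40)

```text
time_s: 0.52
tool_pos: [0.2837, -0.5091, 0.2805]
tcp_rot: [-90.0, -0.1, -47.5]
wrist_force: [1.2, 0.1, -0.3]
finger_gap: 0.0255
```

```bash
python3 -c "
from h import *
print(arm.observe()['qpos'].round(1), arm.observe()['finger_gap'])
to(.44,-.32,.28,-20)"
```

```text
[ 58.9  14.1  -5.2 101.4   1.4  64.5   5.7] 0.0254862773991601
t 0.52 pos [ 0.2837 -0.5091  0.2805] rot [-9.000e+01 -7.000e-02 -4.754e+01] F [ 1.17  0.14 -0.25]
dx -1.359 dy 0.018 dz 9.720 ry -0.4807
```

Call:
drive_tool(moves=[{"dx":-0.2,"dy":0,"dz":1.5,"rx":0,"ry":-0.1,"rz":0,"grip":0},{"dx":-0.5,"dy":0,"dz":3.0,"rx":0,"ry":-0.2,"rz":0,"grip":0},{"dx":-0.7,"dy":0,"dz":4.5,"rx":0,"ry":-0.3,"rz":0,"grip":0},{"dx":-0.9,"dy":0,"dz":6.0,"rx":0,"ry":-0.4,"rz":0,"grip":0},{"dx":-1.0,"dy":0,"dz":7.5,"rx":0,"ry":-0.5,"rz":0,"grip":0}])

```text
time_s: 0.93
tool_pos: [0.4048, -0.3645, 0.2799]
tcp_rot: [-90.0, 0.0, -18.9]
wrist_force: [1.3, -0.3, -0.9]
finger_gap: 0.0001
```

```bash
python3 -c "
from h import *
print(arm.observe()['qpos'].round(1), arm.observe()['finger_gap'])
to(.46,-.05,.27,20)"
```

```text
[ 48.7  11.2 -15.5 105.5   3.3  63.8  13.2] 0.00011692228532498845
t 0.93 pos [ 0.4048 -0.3645  0.2799] rot [-9.001e+01  1.000e-02 -1.892e+01] F [ 1.27 -0.34 -0.86]
dx -1.992 dy 0.394 dz 12.616 ry -0.6793
```

Call:
drive_tool(moves=[{"dx":0,"dy":0,"dz":1.5,"rx":0,"ry":-0.1,"rz":0,"grip":0},{"dx":-0.1,"dy":0,"dz":3.0,"rx":0,"ry":-0.2,"rz":0,"grip":0},{"dx":-0.3,"dy":0,"dz":4.5,"rx":0,"ry":-0.3,"rz":0,"grip":0},{"dx":-0.5,"dy":0,"dz":6.0,"rx":0,"ry":-0.4,"rz":0,"grip":0},{"dx":-0.8,"dy":0,"dz":7.5,"rx":0,"ry":-0.5,"rz":0,"grip":0}])

```text
time_s: 1.35
tool_pos: [0.4471, -0.1809, 0.2797]
tcp_rot: [-90.0, 0.0, 9.7]
wrist_force: [1.0, -0.7, -0.5]
finger_gap: -0.0
```

```bash
python3 -c "
from h import *
print(arm.observe()['qpos'].round(1), arm.observe()['finger_gap'])
at(1.12,.055,z=.25)"
```

```text
[ 39.2   5.8 -26.3 112.1   2.9  62.8  21.4] -2.869161145166606e-05
target [0.5038 0.1397] yaw 54.671273054652204
t 1.35 pos [ 0.4471 -0.1809  0.2797] rot [-9.00e+01  1.00e-02  9.73e+00] F [ 1.02 -0.69 -0.51]
dx 4.402 dy 1.187 dz 12.255 ry -0.7844
```

Call:
drive_tool(moves=[{"dx":0.5,"dy":0,"dz":1.4,"rx":0,"ry":-0.1,"rz":0,"grip":0},{"dx":1.0,"dy":0,"dz":2.8,"rx":0,"ry":-0.2,"rz":0,"grip":0},{"dx":1.5,"dy":0,"dz":4.2,"rx":0,"ry":-0.3,"rz":0,"grip":0},{"dx":2.0,"dy":0,"dz":5.6,"rx":0,"ry":-0.4,"rz":0,"grip":0},{"dx":2.5,"dy":0,"dz":7.0,"rx":0,"ry":-0.5,"rz":0,"grip":0}])

```text
time_s: 1.77
tool_pos: [0.4798, 0.0019, 0.2799]
tcp_rot: [-90.0, 0.0, 38.4]
wrist_force: [1.4, -0.7, 0.3]
finger_gap: -0.0001
```

```bash
python3 -c "
from h import *
print(arm.observe()['qpos'].round(1), arm.observe()['finger_gap'])
at(1.12,.055,z=.25)"
```

```text
[ 27.4   6.6 -37.6 111.8   4.5  63.   26.3] -0.0001149376856247592
target [0.5038 0.1397] yaw 54.671273054652204
t 1.77 pos [0.4798 0.0019 0.2799] rot [-90.02   0.    38.37] F [ 1.37 -0.68  0.31]
dx 4.174 dy 1.196 dz 3.722 ry -0.2846
```

Call:
drive_tool(moves=[{"dx":1.0,"dy":0.2,"dz":0.9,"rx":0,"ry":-0.1,"rz":0,"grip":0},{"dx":2.0,"dy":0.4,"dz":1.8,"rx":0,"ry":-0.2,"rz":0,"grip":0},{"dx":3.0,"dy":0.8,"dz":2.8,"rx":0,"ry":-0.285,"rz":0,"grip":0},{"dx":4.2,"dy":1.2,"dz":3.7,"rx":0,"ry":-0.285,"rz":0,"grip":0},{"dx":4.2,"dy":1.2,"dz":3.7,"rx":0,"ry":-0.285,"rz":0,"grip":0}])

```text
time_s: 2.18
tool_pos: [0.505, 0.1445, 0.2484]
tcp_rot: [-89.8, -0.1, 54.8]
wrist_force: [-1.8, 0.6, -0.6]
finger_gap: -0.0003
```

Run:
```python
from h import *
print(arm.observe()['qpos'].round(1), arm.observe()['finger_gap'])
at(1.12,.045,z=.106)
for n in("scene","top"):
    p,d=arm.read_camera(n); p=cv2.convertScaleAbs(p,alpha=1.5); cv2.imwrite(f"pics/{n}1.png",p)
a=cv2.hconcat([cv2.imread("pics/scene1.png")[60:340,130:400],cv2.imread("pics/top1.png")[60:340,130:450]]); cv2.imwrite("pics/b1.png",cv2.resize(a,None,fx=1.35,fy=1.35))
```

```text
[ 15.2  14.6 -44.1 108.6  11.3  61.3  21.4] -0.00029314920309069745
target [0.512  0.1339] yaw 54.671273054652204
t 2.18 pos [0.505  0.1445 0.2484] rot [-89.83  -0.1   54.84] F [-1.83  0.62 -0.57]
dx -0.187 dy 5.698 dz -0.472 ry 0.0029
```

View pics/b1.png

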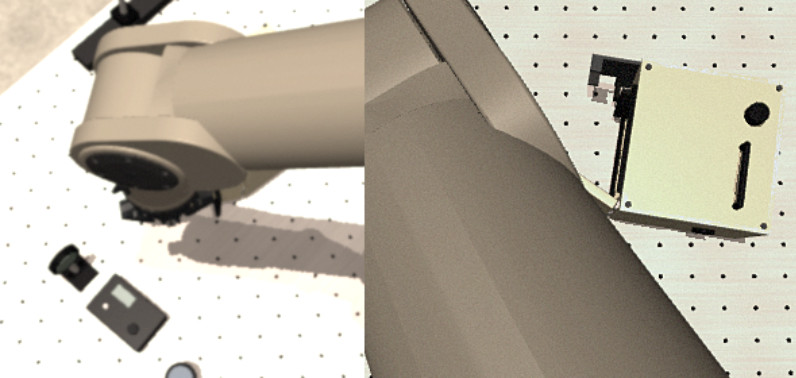

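The arm now blocks both views of the door, so I'm going by the earlier measurement. I'll descend beside the latch case next.

Call:
drive_tool(moves=[{"dx":-0.2,"dy":1.3,"dz":-0.2,"rx":0,"ry":0,"rz":0,"grip":0},{"dx":-0.2,"dy":2.6,"dz":-0.2,"rx":0,"ry":0,"rz":0,"grip":0},{"dx":-0.2,"dy":3.9,"dz":-0.2,"rx":0,"ry":0,"rz":0,"grip":0},{"dx":-0.2,"dy":5.1,"dz":-0.2,"rx":0,"ry":0,"rz":0,"grip":0},{"dx":-0.2,"dy":5.7,"dz":-0.2,"rx":0,"ry":0,"rz":0,"grip":0}])

```text
time_s: 2.7
tool_pos: [0.5053, 0.1286, 0.1043]
tcp_rot: [-89.9, 0.2, 54.3]
wrist_force: [0.0, -0.1, 0.9]
finger_gap: -0.0
```

Call:
drive_tool(moves=[{"dx":0,"dy":0,"dz":0,"rx":0,"ry":0,"rz":0,"grip":0},{"dx":0,"dy":0,"dz":0,"rx":0,"ry":0,"rz":0,"grip":0}])

```text
time_s: 2.87
tool_pos: [0.5066, 0.1299, 0.1074]
tcp_rot: [-90.0, 0.1, 54.4]
wrist_force: [-0.4, 1.1, 0.9]
finger_gap: -0.0004
```

Run:
```python
from h import *
print(arm.observe()['qpos'].round(1), arm.observe()['finger_gap'])
for th in(1.12,1.05,1.0,.9): at(th,.015,z=.106)
```

```text
[ 10.9  24.8 -39.2 116.3  21.5  46.2  13.5] -0.00039951628031158686
target [0.5365 0.1165] yaw 54.671273054652204
t 2.87 pos [0.5066 0.1299 0.1074] rot [-8.996e+01  5.000e-02  5.436e+01] F [-0.42  1.14  0.9 ]
dx 0.261 dy 0.056 dz -1.283 ry -0.0054
target [0.5459 0.1144] yaw 50.66056848873644
t 2.87 pos [0.5066 0.1299 0.1074] rot [-8.996e+01  5.000e-02  5.436e+01] F [-0.42  1.14  0.9 ]
dx 0.413 dy 0.056 dz -1.637 ry 0.0646
target [0.5525 0.1126] yaw 47.795779513082316
t 2.87 pos [0.5066 0.1299 0.1074] rot [-8.996e+01  5.000e-02  5.436e+01] F [-0.42  1.14  0.9 ]
dx 0.506 dy 0.056 dz -1.897 ry 0.1146
target [0.5654 0.1078] yaw 42.066201561774086
t 2.87 pos [0.5066 0.1299 0.1074] rot [-8.996e+01  5.000e-02  5.436e+01] F [-0.42  1.14  0.9 ]
dx 0.653 dy 0.056 dz -2.428 ry 0.2146
```

Call:
drive_tool(moves=[{"dx":0.1,"dy":0,"dz":-0.4,"rx":0,"ry":0,"rz":0,"grip":0},{"dx":0.2,"dy":0,"dz":-0.7,"rx":0,"ry":0,"rz":0,"grip":0},{"dx":0.25,"dy":0.05,"dz":-1.0,"rx":0,"ry":0,"rz":0,"grip":0},{"dx":0.25,"dy":0.05,"dz":-1.2,"rx":0,"ry":0,"rz":0,"grip":0},{"dx":0.25,"dy":0.05,"dz":-1.4,"rx":0,"ry":0,"rz":0,"grip":0}])

```text
time_s: 3.28
tool_pos: [0.5397, 0.115, 0.1065]
tcp_rot: [-90.0, -0.0, 54.4]
wrist_force: [-0.2, 0.3, 0.2]
finger_gap: 0.0
```

Run:
```python
from h import *
for th in(1.12,1.0,.9): at(th,.013,z=.106)
```

```text
target [0.5381 0.1154] yaw 54.671273054652204
t 3.28 pos [0.5397 0.115  0.1065] rot [-9.002e+01 -3.000e-02  5.439e+01] F [-0.2   0.28  0.16]
dx -0.026 dy 0.019 dz 0.061 ry -0.0049
target [0.554  0.1112] yaw 47.795779513082316
t 3.28 pos [0.5397 0.115  0.1065] rot [-9.002e+01 -3.000e-02  5.439e+01] F [-0.2   0.28  0.16]
dx 0.209 dy 0.019 dz -0.552 ry 0.1151
target [0.5668 0.1063] yaw 42.066201561774086
t 3.28 pos [0.5397 0.115  0.1065] rot [-9.002e+01 -3.000e-02  5.439e+01] F [-0.2   0.28  0.16]
dx 0.348 dy 0.019 dz -1.082 ry 0.2151
```

Call:
drive_tool(moves=[{"dx":0.08,"dy":0,"dz":-0.22,"rx":0,"ry":0.04,"rz":0,"grip":0},{"dx":0.16,"dy":0,"dz":-0.44,"rx":0,"ry":0.08,"rz":0,"grip":0},{"dx":0.23,"dy":0,"dz":-0.66,"rx":0,"ry":0.125,"rz":0,"grip":0},{"dx":0.3,"dy":0,"dz":-0.88,"rx":0,"ry":0.17,"rz":0,"grip":0},{"dx":0.36,"dy":0,"dz":-1.1,"rx":0,"ry":0.215,"rz":0,"grip":0}])

```text
time_s: 3.7
tool_pos: [0.5668, 0.1066, 0.1062]
tcp_rot: [-90.0, -0.0, 42.0]
wrist_force: [-0.2, 0.3, 0.3]
finger_gap: 0.0001
```

Run:
```python
from h import *
for th in(.9,.8,.7,.6,.5): at(th,.012,z=.106)
```

```text
target [0.5674 0.1056] yaw 42.066201561774086
t 3.7 pos [0.5668 0.1066 0.1062] rot [-90.    -0.    41.98] F [-0.21  0.29  0.26]
dx -0.009 dy 0.009 dz -0.046 ry -0.0015
target [0.5796 0.0994] yaw 36.33662361046586
t 3.7 pos [0.5668 0.1066 0.1062] rot [-90.    -0.    41.98] F [-0.21  0.29  0.26]
dx 0.187 dy 0.009 dz -0.556 ry 0.0985
target [0.5911 0.092 ] yaw 30.60704565915762
t 3.7 pos [0.5668 0.1066 0.1062] rot [-90.    -0.    41.98] F [-0.21  0.29  0.26]
dx 0.330 dy 0.009 dz -1.083 ry 0.1985
target [0.6018 0.0835] yaw 24.877467707849377
t 3.7 pos [0.5668 0.1066 0.1062] rot [-90.    -0.    41.98] F [-0.21  0.29  0.26]
dx 0.421 dy 0.009 dz -1.622 ry 0.2985
target [0.6115 0.074 ] yaw 19.14788975654116
t 3.7 pos [0.5668 0.1066 0.1062] rot [-90.    -0.    41.98] F [-0.21  0.29  0.26]
dx 0.457 dy 0.009 dz -2.167 ry 0.3985
```

Run:
```python
from h import *
for n in("scene","top"):
    p,d=arm.read_camera(n); p=cv2.convertScaleAbs(p,alpha=1.5); cv2.imwrite(f"pics/{n}2.png",p); np.save(n+"2.npy",d)
a=cv2.hconcat([cv2.imread("pics/scene2.png")[60:340,130:400],cv2.imread("pics/top2.png")[60:340,130:450]]); cv2.imwrite("pics/b2.png",cv2.resize(a,None,fx=1.35,fy=1.35))
```

```text
(no output)
```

View pics/b2.png

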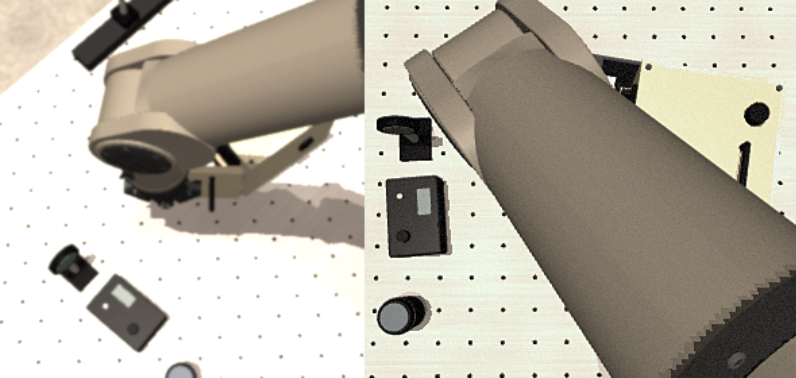

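The scene view shows the gripper at the latch case, with the handle bar at about (210,190) in the montage and part of the leaf visible. I'll measure the leaf angle from depth.

```bash
cat >> h.py <<'E'
def leaf(n,d,ymax=.1):
    W=cloud(n,d); q=W[...,:2]-HINGE; a=np.deg2rad(-99.5); ex=np.array([np.cos(a),np.sin(a)]); ey=np.array([-ex[1],ex[0]])
    A=q@ex;B=q@ey; r=np.hypot(A,B)
    # outside face: x=-.021 in door frame => angle = atan2 relation
    m=(d>0)&(W[...,2]>.04)&(W[...,2]<.148)&(A<-.015)&(A>-.2)&(r>.03)&(r<ymax)&(B>-.06)
    th=np.arctan2(-A[m],B[m])-np.arcsin(.021/r[m])
    h,e=np.histogram(th,bins=np.arange(-.2,1.4,.02)); j=h.argmax(); k=abs(th-e[j]-.01)<.03
    print(n,"leaf pts",m.sum(),"mode",k.sum(),"theta",np.median(th[k]).round(3))
E
python3 - <<'E'
from h import *
for n in("scene","top"):
    for i in(2,0): leaf(n,np.load(f"{n}{i}.npy"))
E
```

```text
scene leaf pts 386 mode 201 theta 0.868
scene leaf pts 521 mode 322 theta 1.093
top leaf pts 0 mode 0 theta nan
top leaf pts 374 mode 185 theta 1.092
  return _methods._mean(a, axis=axis, dtype=dtype,
  ret = ret.dtype.type(ret / rcount)
```

Call:
drive_tool(moves=[{"dx":0.08,"dy":0,"dz":-0.24,"rx":0,"ry":0.04,"rz":0,"grip":0},{"dx":0.15,"dy":0,"dz":-0.45,"rx":0,"ry":0.08,"rz":0,"grip":0},{"dx":0.22,"dy":0,"dz":-0.66,"rx":0,"ry":0.12,"rz":0,"grip":0},{"dx":0.28,"dy":0,"dz":-0.87,"rx":0,"ry":0.16,"rz":0,"grip":0},{"dx":0.33,"dy":0,"dz":-1.08,"rx":0,"ry":0.2,"rz":0,"grip":0}])

```text
time_s: 4.22
tool_pos: [0.5906, 0.0925, 0.1062]
tcp_rot: [-90.0, -0.0, 30.7]
wrist_force: [-0.8, 0.6, 0.2]
finger_gap: -0.0002
```

Call:
drive_tool(moves=[{"dx":0.08,"dy":0,"dz":-0.22,"rx":0,"ry":0.04,"rz":0,"grip":0},{"dx":0.15,"dy":0,"dz":-0.43,"rx":0,"ry":0.08,"rz":0,"grip":0},{"dx":0.22,"dy":0,"dz":-0.64,"rx":0,"ry":0.12,"rz":0,"grip":0},{"dx":0.28,"dy":0,"dz":-0.85,"rx":0,"ry":0.16,"rz":0,"grip":0},{"dx":0.33,"dy":0,"dz":-1.06,"rx":0,"ry":0.2,"rz":0,"grip":0}])

```text
time_s: 4.63
tool_pos: [0.6112, 0.0739, 0.1062]
tcp_rot: [-90.0, -0.0, 19.2]
wrist_force: [0.2, 0.3, 0.4]
finger_gap: -0.0003
```

Run:
```python
from h import *
print(arm.observe()['qpos'].round(1))
for th in(.5,.4,.3,.2,.1): at(th,.012,z=.106)
```

```text
[  8.8  30.1 -28.3 104.9  18.2  49.5  -9. ]
target [0.6115 0.074 ] yaw 19.14788975654116
t 4.63 pos [0.6112 0.0739 0.1062] rot [-89.98  -0.    19.21] F [0.16 0.33 0.42]
dx 0.013 dy 0.007 dz -0.000 ry 0.0010
target [0.6203 0.0635] yaw 13.418311805232932
t 4.63 pos [0.6112 0.0739 0.1062] rot [-89.98  -0.    19.21] F [0.16 0.33 0.42]
dx 0.207 dy 0.007 dz -0.511 ry 0.1010
target [0.628  0.0522] yaw 7.688733853924688
t 4.63 pos [0.6112 0.0739 0.1062] rot [-89.98  -0.    19.21] F [0.16 0.33 0.42]
dx 0.349 dy 0.007 dz -1.038 ry 0.2010
target [0.6345 0.0402] yaw 1.9591559026164589
t 4.63 pos [0.6112 0.0739 0.1062] rot [-89.98  -0.    19.21] F [0.16 0.33 0.42]
dx 0.438 dy 0.007 dz -1.577 ry 0.3010
target [0.6398 0.0277] yaw -3.7704220486917706
t 4.63 pos [0.6112 0.0739 0.1062] rot [-89.98  -0.    19.21] F [0.16 0.33 0.42]
dx 0.473 dy 0.007 dz -2.122 ry 0.4010
```

Call:
drive_tool(moves=[{"dx":0.08,"dy":0,"dz":-0.2,"rx":0,"ry":0.04,"rz":0,"grip":0},{"dx":0.16,"dy":0,"dz":-0.41,"rx":0,"ry":0.08,"rz":0,"grip":0},{"dx":0.23,"dy":0,"dz":-0.62,"rx":0,"ry":0.12,"rz":0,"grip":0},{"dx":0.29,"dy":0,"dz":-0.83,"rx":0,"ry":0.16,"rz":0,"grip":0},{"dx":0.35,"dy":0,"dz":-1.03,"rx":0,"ry":0.2,"rz":0,"grip":0}])

```text
time_s: 5.05
tool_pos: [0.6279, 0.0523, 0.1062]
tcp_rot: [-90.0, 0.0, 7.7]
wrist_force: [0.1, 0.2, -0.2]
finger_gap: 0.0003
```

Run:
```python
from h import *
print(arm.observe()['qpos'].round(1))
for th in(.3,.25,.2,.15,.1): at(th,.012,z=.106)
for n in("scene","top"):
    p,d=arm.read_camera(n); p=cv2.convertScaleAbs(p,alpha=1.5); cv2.imwrite(f"pics/{n}3.png",p); np.save(n+"3.npy",d)
    leaf(n,d)
a=cv2.hconcat([cv2.imread("pics/scene3.png")[60:340,130:400],cv2.imread("pics/top3.png")[60:340,130:450]]); cv2.imwrite("pics/b3.png",cv2.resize(a,None,fx=1.35,fy=1.35))
```

```text
[  8.5  30.7 -25.2 103.1  16.5  49.9 -16.7]
target [0.628  0.0522] yaw 7.688733853924688
t 5.05 pos [0.6279 0.0523 0.1062] rot [-8.998e+01  1.000e-02  7.740e+00] F [ 0.09  0.2  -0.18]
dx 0.004 dy 0.006 dz -0.004 ry 0.0009
target [0.6314 0.0463] yaw 4.823944878270581
t 5.05 pos [0.6279 0.0523 0.1062] rot [-8.998e+01  1.000e-02  7.740e+00] F [ 0.09  0.2  -0.18]
dx 0.108 dy 0.006 dz -0.256 ry 0.0509
target [0.6345 0.0402] yaw 1.9591559026164589
t 5.05 pos [0.6279 0.0523 0.1062] rot [-8.998e+01  1.000e-02  7.740e+00] F [ 0.09  0.2  -0.18]
dx 0.198 dy 0.006 dz -0.514 ry 0.1009
target [0.6374 0.034 ] yaw -0.9056330730376629
t 5.05 pos [0.6279 0.0523 0.1062] rot [-8.998e+01  1.000e-02  7.740e+00] F [ 0.09  0.2  -0.18]
dx 0.276 dy 0.006 dz -0.776 ry 0.1509
target [0.6398 0.0277] yaw -3.7704220486917706
t 5.05 pos [0.6279 0.0523 0.1062] rot [-8.998e+01  1.000e-02  7.740e+00] F [ 0.09  0.2  -0.18]
dx 0.341 dy 0.006 dz -1.041 ry 0.2009
scene leaf pts 489 mode 256 theta 0.268
top leaf pts 122 mode 25 theta 0.806
```

View pics/b3.png

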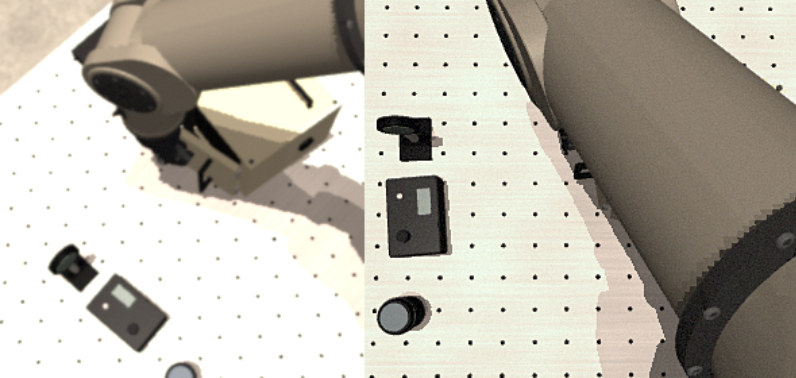

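The leaf measures 0.27 rad, plus about 0.03 of bias, so it matches the tool. I'll continue more slowly towards the roller.

Call:
drive_tool(moves=[{"dx":0.04,"dy":0,"dz":-0.1,"rx":0,"ry":0.02,"rz":0,"grip":0},{"dx":0.08,"dy":0,"dz":-0.2,"rx":0,"ry":0.04,"rz":0,"grip":0},{"dx":0.12,"dy":0,"dz":-0.3,"rx":0,"ry":0.06,"rz":0,"grip":0},{"dx":0.16,"dy":0,"dz":-0.41,"rx":0,"ry":0.08,"rz":0,"grip":0},{"dx":0.2,"dy":0,"dz":-0.51,"rx":0,"ry":0.1,"rz":0,"grip":0}])

```text
time_s: 5.57
tool_pos: [0.6347, 0.0401, 0.1061]
tcp_rot: [-90.0, 0.0, 1.9]
wrist_force: [-0.6, 0.1, -0.4]
finger_gap: -0.0003
```

Run:
```python
from h import *
for th in(.2,.15,.1,.07,.05,.0): at(th,.012,z=.106)
```

```text
target [0.6345 0.0402] yaw 1.9591559026164589
t 5.57 pos [0.6347 0.0401 0.1061] rot [-90.     0.     1.91] F [-0.6   0.14 -0.35]
dx -0.007 dy 0.004 dz 0.005 ry -0.0009
target [0.6374 0.034 ] yaw -0.9056330730376629
t 5.57 pos [0.6347 0.0401 0.1061] rot [-90.     0.     1.91] F [-0.6   0.14 -0.35]
dx 0.097 dy 0.004 dz -0.248 ry 0.0491
target [0.6398 0.0277] yaw -3.7704220486917706
t 5.57 pos [0.6347 0.0401 0.1061] rot [-90.     0.     1.91] F [-0.6   0.14 -0.35]
dx 0.188 dy 0.004 dz -0.505 ry 0.0991
target [0.6412 0.0238] yaw -5.489295434084241
t 5.57 pos [0.6347 0.0401 0.1061] rot [-90.     0.     1.91] F [-0.6   0.14 -0.35]
dx 0.236 dy 0.004 dz -0.662 ry 0.1291
target [0.642  0.0212] yaw -6.635211024345892
t 5.57 pos [0.6347 0.0401 0.1061] rot [-90.     0.     1.91] F [-0.6   0.14 -0.35]
dx 0.266 dy 0.004 dz -0.767 ry 0.1491
target [0.6439 0.0146] yaw -9.5
t 5.57 pos [0.6347 0.0401 0.1061] rot [-90.     0.     1.91] F [-0.6   0.14 -0.35]
dx 0.331 dy 0.004 dz -1.032 ry 0.1991
```

Call:
drive_tool(moves=[{"dx":0.02,"dy":0,"dz":-0.05,"rx":0,"ry":0.01,"rz":0,"grip":0},{"dx":0.04,"dy":0,"dz":-0.1,"rx":0,"ry":0.02,"rz":0,"grip":0},{"dx":0.06,"dy":0,"dz":-0.15,"rx":0,"ry":0.03,"rz":0,"grip":0},{"dx":0.08,"dy":0,"dz":-0.2,"rx":0,"ry":0.04,"rz":0,"grip":0},{"dx":0.1,"dy":0,"dz":-0.25,"rx":0,"ry":0.05,"rz":0,"grip":0}])

```text
time_s: 5.98
tool_pos: [0.6371, 0.0353, 0.1061]
tcp_rot: [-89.9, 0.0, -0.9]
wrist_force: [-4.2, 10.6, 1.0]
finger_gap: -0.0002
```

Call:
drive_tool(moves=[{"dx":0.02,"dy":0,"dz":-0.05,"rx":0,"ry":0.01,"rz":0,"grip":0},{"dx":0.04,"dy":0,"dz":-0.1,"rx":0,"ry":0.02,"rz":0,"grip":0}])

```text
time_s: 6.15
tool_pos: [0.6379, 0.0338, 0.1061]
tcp_rot: [-89.9, 0.0, -2.0]
wrist_force: [-3.3, 10.9, 1.0]
finger_gap: 0.0002
```

The tongue has met the roller, at about 11 N. From here I'll use small steps.

Call:
drive_tool(moves=[{"dx":0.02,"dy":0,"dz":-0.04,"rx":0,"ry":0.008,"rz":0,"grip":0},{"dx":0.03,"dy":0,"dz":-0.08,"rx":0,"ry":0.016,"rz":0,"grip":0}])

```text
time_s: 6.32
tool_pos: [0.6387, 0.0319, 0.1062]
tcp_rot: [-89.9, 0.0, -2.9]
wrist_force: [-0.8, 8.1, -0.2]
finger_gap: -0.0001
```

Call:
drive_tool(moves=[{"dx":0.02,"dy":0,"dz":-0.04,"rx":0,"ry":0.008,"rz":0,"grip":0},{"dx":0.03,"dy":0,"dz":-0.08,"rx":0,"ry":0.016,"rz":0,"grip":0}])

```text
time_s: 6.48
tool_pos: [0.6398, 0.0286, 0.1062]
tcp_rot: [-89.9, -0.0, -3.8]
wrist_force: [0.6, 3.3, -0.9]
finger_gap: -0.0004
```

Call:
drive_tool(moves=[{"dx":0.01,"dy":0,"dz":-0.03,"rx":0,"ry":0.006,"rz":0,"grip":0},{"dx":0.02,"dy":0,"dz":-0.06,"rx":0,"ry":0.012,"rz":0,"grip":0}])

```text
time_s: 6.65
tool_pos: [0.6402, 0.0262, 0.1062]
tcp_rot: [-90.0, -0.0, -4.6]
wrist_force: [1.6, 3.1, -0.4]
finger_gap: -0.0002
```

Call:
drive_tool(moves=[{"dx":0.01,"dy":0,"dz":-0.03,"rx":0,"ry":0.006,"rz":0,"grip":0},{"dx":0.02,"dy":0,"dz":-0.06,"rx":0,"ry":0.012,"rz":0,"grip":0}])

```text
time_s: 6.82
tool_pos: [0.6406, 0.0245, 0.1062]
tcp_rot: [-90.0, -0.0, -5.3]
wrist_force: [1.8, 3.4, -1.1]
finger_gap: -0.0003
```

Call:
drive_tool(moves=[{"dx":0.01,"dy":0,"dz":-0.03,"rx":0,"ry":0.006,"rz":0,"grip":0},{"dx":0.02,"dy":0,"dz":-0.06,"rx":0,"ry":0.012,"rz":0,"grip":0}])

```text
time_s: 6.98
tool_pos: [0.6408, 0.0229, 0.1061]
tcp_rot: [-90.0, -0.0, -5.9]
wrist_force: [0.2, 2.7, 0.4]
finger_gap: -0.0002
```

Call:
drive_tool(moves=[{"dx":0.01,"dy":0,"dz":-0.03,"rx":0,"ry":0.005,"rz":0,"grip":0}])

```text
time_s: 7.07
tool_pos: [0.6409, 0.022, 0.1061]
tcp_rot: [-90.0, 0.0, -6.2]
wrist_force: [0.2, 0.5, 0.2]
finger_gap: 0.0
```

Call:
drive_tool(moves=[{"dx":0.01,"dy":0,"dz":-0.03,"rx":0,"ry":0.005,"rz":0,"grip":0}])

```text
time_s: 7.15
tool_pos: [0.6411, 0.0213, 0.106]
tcp_rot: [-90.0, 0.0, -6.5]
wrist_force: [0.3, 3.4, -0.3]
finger_gap: 0.0002
```

Call:
drive_tool(moves=[{"dx":0.01,"dy":0,"dz":-0.03,"rx":0,"ry":0.005,"rz":0,"grip":0}])

```text
time_s: 7.23
tool_pos: [0.6413, 0.0207, 0.1061]
tcp_rot: [-90.0, 0.0, -6.8]
wrist_force: [0.7, 3.6, 0.2]
finger_gap: -0.0004
```

Call:
drive_tool(moves=[{"dx":0.01,"dy":0,"dz":-0.03,"rx":0,"ry":0.005,"rz":0,"grip":0}])

```text
time_s: 7.32
tool_pos: [0.6414, 0.0203, 0.1061]
tcp_rot: [-90.0, 0.0, -7.1]
wrist_force: [0.1, 7.9, 0.2]
finger_gap: -0.0003
```

Call:
drive_tool(moves=[{"dx":0.01,"dy":0,"dz":-0.03,"rx":0,"ry":0.005,"rz":0,"grip":0}])

```text
time_s: 7.4
tool_pos: [0.6415, 0.0203, 0.1061]
tcp_rot: [-89.9, 0.0, -7.3]
wrist_force: [0.4, 11.6, -0.6]
finger_gap: -0.0004
```

Call:
drive_tool(moves=[{"dx":0.01,"dy":0,"dz":-0.03,"rx":0,"ry":0.005,"rz":0,"grip":0}])

```text
time_s: 7.48
tool_pos: [0.6416, 0.0202, 0.1061]
tcp_rot: [-89.9, 0.0, -7.6]
wrist_force: [-0.3, 14.8, -0.6]
finger_gap: -0.0001
```

There's a dip in force at y≈0.022, then a firm rise with no further travel. That's the stop, so the tongue should have snapped in. I'll back straight off and look.

Call:
drive_tool(moves=[{"dx":0,"dy":0,"dz":0.1,"rx":0,"ry":0,"rz":0,"grip":0},{"dx":0,"dy":0,"dz":0.3,"rx":0,"ry":0,"rz":0,"grip":0},{"dx":0,"dy":0,"dz":0.8,"rx":0,"ry":0,"rz":0,"grip":0},{"dx":0,"dy":0,"dz":1.6,"rx":0,"ry":0,"rz":0,"grip":0},{"dx":0,"dy":0,"dz":2.6,"rx":0,"ry":0,"rz":0,"grip":0}])

```text
time_s: 7.9
tool_pos: [0.6506, 0.0823, 0.106]
tcp_rot: [-90.1, 0.0, -7.8]
wrist_force: [0.5, 0.1, 0.5]
finger_gap: 0.0
```

Call:
drive_tool(moves=[{"dx":0,"dy":-1.2,"dz":0,"rx":0,"ry":0,"rz":0,"grip":0},{"dx":0,"dy":-2.4,"dz":0,"rx":0,"ry":0,"rz":0,"grip":0},{"dx":0,"dy":-3.6,"dz":0,"rx":0,"ry":0,"rz":0,"grip":0},{"dx":0,"dy":-4.8,"dz":0,"rx":0,"ry":0,"rz":0,"grip":0},{"dx":0,"dy":-6.0,"dz":0,"rx":0,"ry":0,"rz":0,"grip":0}])

```text
time_s: 8.32
tool_pos: [0.6502, 0.0836, 0.2576]
tcp_rot: [-90.0, 0.0, -7.6]
wrist_force: [0.2, 0.0, -1.2]
finger_gap: 0.0
```

Run:
```python
from h import *
s=arm.observe(); print(s['qpos'].round(1),s['tool_pos'],s['tcp_rot'])
to(.45,.35,.26,-10)
for n in("scene","top"):
    p,d=arm.read_camera(n); p=cv2.convertScaleAbs(p,alpha=1.5); cv2.imwrite(f"pics/{n}4.png",p); np.save(n+"4.npy",d)
    leaf(n,d)
a=cv2.hconcat([cv2.imread("pics/scene4.png")[60:340,130:400],cv2.imread("pics/top4.png")[60:340,130:450]]); cv2.imwrite("pics/b4.png",cv2.resize(a,None,fx=1.35,fy=1.35))
```

```text
[  4.6  23.6 -23.5  92.4  10.   66.1 -28.8] [0.65015621 0.08358493 0.25760865] [-9.00076028e+01  6.41127784e-03 -7.60218243e+00]
t 8.32 pos [0.6502 0.0836 0.2576] rot [-9.001e+01  1.000e-02 -7.600e+00] F [ 0.19  0.02 -1.2 ]
dx -9.346 dy -0.096 dz 9.504 ry 0.0418
scene leaf pts 446 mode 222 theta 0.026
top leaf pts 0 mode 0 theta nan
  return _methods._mean(a, axis=axis, dtype=dtype,
  ret = ret.dtype.type(ret / rcount)
```

View pics/b4.png

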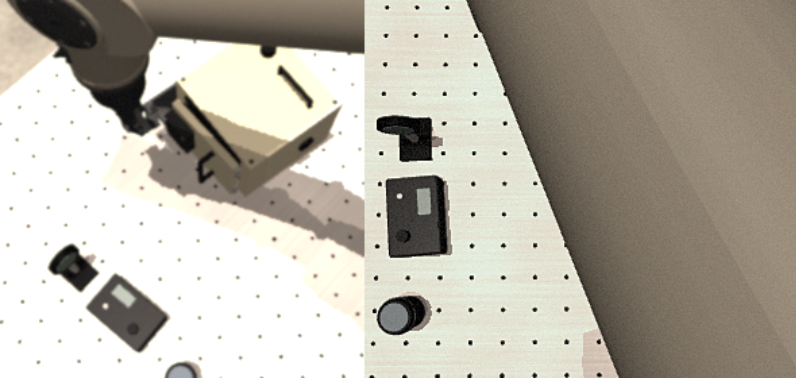

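Call:
drive_tool(moves=[{"dx":-1.0,"dy":0,"dz":1.0,"rx":0,"ry":0,"rz":0,"grip":0},{"dx":-2.1,"dy":0,"dz":2.0,"rx":0,"ry":0,"rz":0,"grip":0},{"dx":-3.2,"dy":0,"dz":3.0,"rx":0,"ry":0,"rz":0,"grip":0},{"dx":-4.3,"dy":0,"dz":4.0,"rx":0,"ry":0,"rz":0,"grip":0},{"dx":-5.3,"dy":0,"dz":5.0,"rx":0,"ry":0,"rz":0,"grip":0}])

```text
time_s: 8.83
tool_pos: [0.5339, 0.2259, 0.2559]
tcp_rot: [-90.0, 0.0, -7.6]
wrist_force: [1.0, 0.6, 0.2]
finger_gap: 0.0002
```

Call:
drive_tool(moves=[{"dx":-1.0,"dy":0,"dz":1.1,"rx":0,"ry":0,"rz":0,"grip":0},{"dx":-2.0,"dy":0,"dz":2.2,"rx":0,"ry":0,"rz":0,"grip":0},{"dx":-3.0,"dy":0,"dz":3.3,"rx":0,"ry":0,"rz":0,"grip":0},{"dx":-4.0,"dy":0,"dz":4.4,"rx":0,"ry":0,"rz":0,"grip":0},{"dx":-5.0,"dy":0,"dz":5.5,"rx":0,"ry":0,"rz":0,"grip":0}])

```text
time_s: 9.25
tool_pos: [0.4284, 0.3788, 0.256]
tcp_rot: [-90.0, -0.0, -7.6]
wrist_force: [0.2, 0.9, -0.6]
finger_gap: -0.0004
```

Run:
```python
from h import *
s=arm.observe(); print(s['qpos'].round(1),s['tool_pos'],s['tcp_rot'])
for n in("scene","top"):
    p,d=arm.read_camera(n); p=cv2.convertScaleAbs(p,alpha=1.5); cv2.imwrite(f"pics/{n}5.png",p); np.save(n+"5.npy",d)
    leaf(n,d)
a=cv2.hconcat([cv2.imread("pics/scene5.png")[60:340,130:400],cv2.imread("pics/top5.png")[60:340,130:450]]); cv2.imwrite("pics/b5.png",cv2.resize(a,None,fx=1.35,fy=1.35))
```

```text
[-20.5  17.  -33.1 103.   10.4  63.  -64.9] [0.42844348 0.3787531  0.25601198] [-9.00071747e+01 -1.87436019e-02 -7.62613042e+00]
scene leaf pts 455 mode 234 theta 0.027
top leaf pts 310 mode 100 theta 0.029
```

View pics/b5.png

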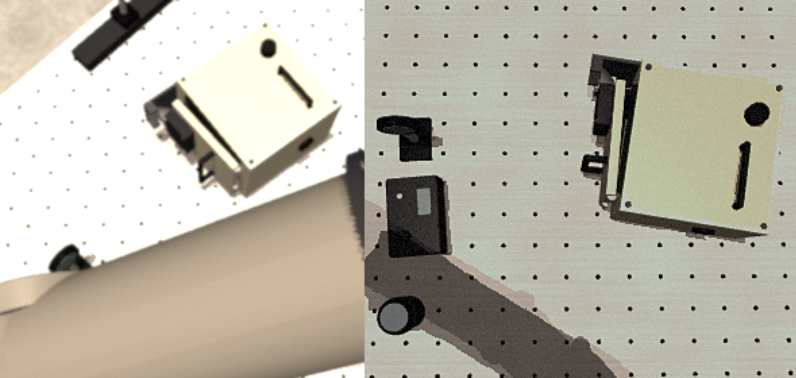

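Run:
```python
from h import *
a=cv2.imread("pics/scene5.png")[110:200,225:325]; b=cv2.imread("pics/top5.png")[90:180,270:370]
a=cv2.convertScaleAbs(a,alpha=1.0);b=cv2.convertScaleAbs(b,alpha=1.4)
cv2.imwrite("pics/z5.png",cv2.resize(cv2.hconcat([cv2.resize(a,(100,90)),b]),None,fx=4,fy=4,interpolation=2))
# leaf top line, angle
yaw=np.deg2rad(-99.5); ex=np.array([np.cos(yaw),np.sin(yaw)]); ey=np.array([-ex[1],ex[0]])
for n in("scene","top"):
    d=np.load(n+"5.npy"); W=cloud(n,d); q=W[...,:2]-[.5796,-.1296]; A=q@ex;B=q@ey
    m=(d>0)&(A<-.108)&(A>-.14)&(B>-.07)&(B<.07)&(W[...,2]>.149)&(W[...,2]<.158)
    P=np.stack([A[m],B[m]],1).astype(np.float32)*1000; l=cv2.fitLine(P,cv2.DIST_HUBER,0,.1,.1).ravel(); print(n,m.sum(),l, -np.arctan(l[0]/l[1]))
    th=.05
    for name,pt in(("tip",(-.041,.186,.124)),("tipdepressed",(-.041,.173,.124))):
        Rz=np.array([[np.cos(yaw+th),-np.sin(yaw+th)],[np.sin(yaw+th),np.cos(yaw+th)]]); w=HINGE+Rz@np.array(pt[:2]); print(name,proj(n,[w[0],w[1],pt[2]]).round(1))
    for x in(-.145,-.162):
        w=np.array([.5796,-.1296])+x*ex+.095*ey; print("roller",x,proj(n,[w[0],w[1],.12]).round(1))
```

```text
scene 333 [ 4.2922612e-02 -9.9907839e-01 -1.1620456e+02  6.3684833e-01] 0.042935804
tip [[243.9 139.2]]
tipdepressed [[247.3 143. ]]
roller -0.145 [[245.9 140.3]]
roller -0.162 [[240.1 144.2]]
top 542 [ 4.2783983e-02 -9.9908435e-01 -1.1546203e+02  1.1206052e+00] 0.042797048
tip [[305.1 109.7]]
tipdepressed [[304.4 116.1]]
roller -0.145 [[306.3 112.3]]
roller -0.162 [[297.6 110.9]]
```

View pics/z5.png

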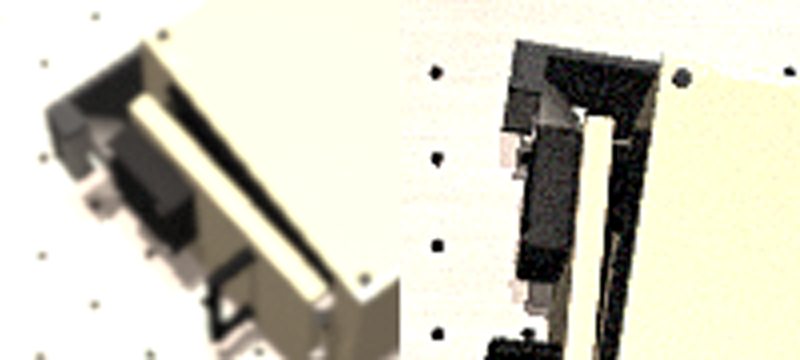

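Run:
```python
from h import *
p,d=arm.read_camera("top"); cv2.imwrite("pics/top6.png",p); leaf("top",d); print(arm.observe()['time_s'])
o=cv2.imread("pics/top0.png")
f=lambda q:cv2.resize(cv2.convertScaleAbs(q[95:135,290:325],alpha=2.6,beta=10),None,fx=11,fy=11,interpolation=cv2.INTER_CUBIC)
cv2.imwrite("pics/z6.png",cv2.hconcat([f(o),f(p)]))
W=cloud("top",d); print((W[103:122:2,297:316,2]*1000).round(0).astype(int))
```

```text
top leaf pts 310 mode 101 theta 0.029
9.4
[[  3 140 137 137 139 139 139 138 139 140 136 139 138 138 141 139 139 138
  139]
 [  1 138 139 138 138 138 140 137 139 138 129 130 129 131 133 133 134 135
  135]
 [  3 137 136 138 136 137 138 139 138 116 118 121 122 121 122 126 124 125
  125]
 [138 138 139 137 137 139 139 139 139 108 110 110 111 111 112 113 115 114
  116]
 [140 139 137 138 137 139 141 137 138 124 124 126  99  99 102 104 105 107
  107]
 [115 123 127 129 131 132 136 136 125 127 124 126 126  91  93  92  93  95
   93]
 [110 114 117 120 119 116 116 106 124 125 125 126 126 125 124  82  80  82
   82]
 [ 99 105 108 106 107 106 100 102 125 125 126 124 124 125 126 124 125   1
    3]
 [ 89  93  98  94  96  91  87 111 124 125 127 124 124 126 126 125 124 124
  849]
 [ 78  81  82  84  83  78  77 120 139 141 124 125 125 127 126 125 124 125
   42]]
```

View pics/z6.png

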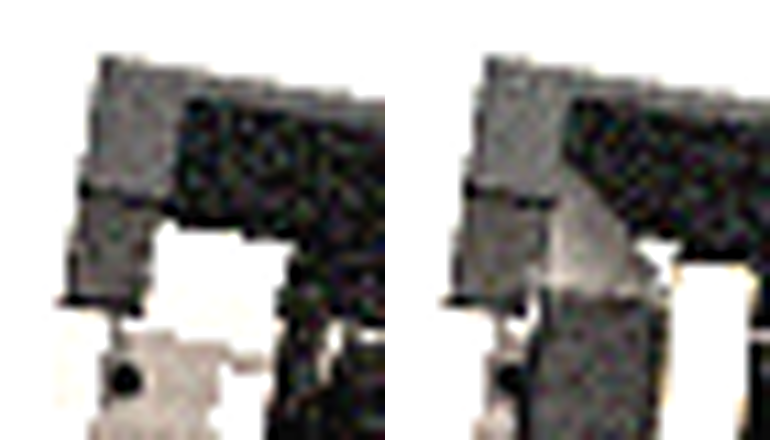

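The tongue's bright wedge reaches about (306,110), which matches the predicted sprung-out tip (305.1,109.7); pressed back it would be near row 116. It sits inside the strike, and the leaf angle hasn't changed since I let go. I'll check the bystanders and hand in.

Run:
```python
from h import *
a=np.load("top0.npy")
for i in("4","5"):
    d=np.load(f"top{i}.npy")
    for nm,(r,c) in dict(mount=(slice(140,185),slice(130,192)),box=(slice(188,255),slice(140,195)),tube=(slice(275,312),slice(135,178))).items():
        o=[]
        for x in(a,d):
            W=cloud("top",x)[r,c]; m=W[...,2]>.02; m&=W[...,2]<.2; o.append(W[m].mean(0).round(4)); n=m.sum()
        print(i,nm,o,n)
s=arm.observe(); print(s['wrist_force'].round(2),s['tool_pos'].round(3))
arm.hand_in()
```

```text
4 mount [array([0.6201, 0.2902, 0.1039]), array([0.6201, 0.2901, 0.1035])] 426
4 box [array([0.4955, 0.2797, 0.0452]), array([0.4954, 0.2796, 0.0452])] 2416
4 tube [array([0.3511, 0.2905, 0.0694]), array([0.3511, 0.2905, 0.0694])] 738
5 mount [array([0.6201, 0.2902, 0.1039]), array([0.6201, 0.2902, 0.1039])] 425
5 box [array([0.4955, 0.2797, 0.0452]), array([0.4956, 0.2797, 0.0452])] 2406
5 tube [array([0.3511, 0.2905, 0.0694]), array([0.351 , 0.2906, 0.0697])] 735
[ 1.24 -0.66 -0.01] [0.427 0.38  0.256]
the job is handed in; nothing more can be done
```

The door is shut and, by every check I could make, latched. I handed the job in at about 9.4 s of the 58 s limit; it reported no verdict.

- **Closing:** I swung the door shut slowly with closed fingers on the latch case, following its arc, from about 1.12 rad open. The tongue met the roller at about 11 N, rode over it at about 3 N, and the force dipped to about 0.5 N at the snap. Then it rose to about 15 N against the hard stop, well under the 35 N limit, and I backed off.
- **Latch:** After release the leaf stood at about 0.043 rad, inside the latching range. It did not change in pictures over roughly 1 s with the arm clear. The tongue looked fully out behind the strike: its tip was at about pixel (306,110) in the top view, where a sprung-out tip should be.
- **Other things:** The lens mount, lens tube and meter box are where they were, to within about 0.4 mm. The robot touches nothing.
- **Checks that disagreed:** The coarse depth estimate of the leaf angle read about 0.015–0.03 rad below the other estimates throughout. The arm blocked the top view while I was pushing. I did not tug the door to test the latch.

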